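# Undo the captive screw and open the control box cover

## Task

The white control box on the storeroom bench has a sliding blue cover that is locked by a spring-loaded captive screw with a black round knob. Pull the knob gently upward against its spring and, still pulling, turn it anticlockwise (seen from above) until its thread catches and drives the screw up; keep turning until it reaches its stop and stays parked up, then let go and slide the cover fully open by its black rib. Turn slowly and feel for the thread rather than forcing it (a steady pull of about 14 N, spring included, is enough; more than 20 N on the thread would strip it) and leave everything else on the bench where it stands.

Things in the scene. Friction and masses are not known exactly. Their poses are not given: they have to be found in the camera images.
- enclosure: White control box, 180 x 300 x 90 mm (x, y, z), fixed; origin at the centre of its underside. Its +y end (90 mm long, 90 mm high) is the lock block with the screw, whose vertical axis is at x=0, y=+105 mm of this frame; the rest is a deck 80 mm high under the cover. Around the screw's axis stand a washer 3 mm high and a neck 20 mm in diameter, 13 mm high
- knob_grip (a point): Centre of the captive screw's knob: black knurled cylinder, 32 mm diameter, 28 mm high, axis vertical, yellow pointer on top. At rest this point is 118 mm above the bench, 28 mm above the lock block's top; the knob's underside is 14 mm above the block. The point rises and turns with the knob; its x axis lies along the pointer
- screw_lift (a joint): How far the screw is pulled up, m: 0 at rest, range 0 to 0.038. A spring pushes it down: 4 N at 0, plus 0.2 N per mm (and 1.5 N per 10 mm/s). Pulled up before the thread's start is found it stops hard after 1 to 16 mm; at the start's angle it comes up further, about 10 mm, and stops hard at 11 to 26 mm; both differ from box to box. A red sleeve shows. Fully driven and parked: 18 to 33 mm
- screw_turn (a joint): Angle of the screw, rad, growing anticlockwise from above, range -0.2 to 3.05 (stop); starts at 0 to 0.3. The thread's start, 0.2 rad wide, lies somewhere between 0.5 and 1.4, differing from box to box; a screw not held fully up there jams on the thread's end or slips past below it (turn back, try again). From 1.6 on the thread keeps it up when let go, to be gripped afresh. Parked: above 2.85
- shank: Steel shank of the screw, hidden in the lock block; origin at the knob's centre. Its side pin runs in the thread, which lifts it 6.3 mm per rad by 9 mm in all, with 1.6 mm of play up and down; its bolt locks the cover while lifted less than 17 mm. Contact force on it (thread or cover, the spring not counted) must stay below 20 N. Turning friction 0.06 N m
- cover (a joint): How far the cover is slid open, m: 0 shut, 0.080 fully open (stop). It slides towards -y of the enclosure frame with about 2.5 N of friction and stays where it is left
- cover_rib (a point): Centre of the black rib that is the cover's handle: 60 mm long (enclosure x), 14 mm thick (enclosure y), 32 mm high, standing on the blue cover plate; this point is 101 mm above the bench, the rib's top 117 mm, the plate's top 85 mm. When shut it is at y=-30 mm of the enclosure frame; it moves with the cover
- paint_can: Bystander: can with a blue band, 90 mm diameter, 110 mm high; origin under its centre
- carton: Bystander: small cardboard carton 120 x 90 x 70 mm; origin under its centre
- tape_roll: Bystander: amber roll 90 mm diameter, 45 mm high; origin under its centre
- screwdriver: Bystander: screwdriver with red handle, about 200 mm long, lying on the bench along its x axis
- screw_jar: Bystander: glass jar with blue cap, 60 mm diameter, 80 mm high; origin under its centre
- spare_screw: Bystander: loose spare thumbscrew standing on its 32 mm black head, 50 mm high; origin under its centre
- spare_cover: Bystander: loose spare blue cover plate 150 x 120 x 5 mm with a black rib, 35 mm high in all; origin under its centre

How it is judged:
By the outcome, as a careful person would: the job done as asked, in the order asked, and still so for the second after the job is handed in, with the robot touching nothing.
It also fails if it takes over 72 s, if anything falls off the work surface, if the arm or the gripper's body presses on something with over 40 N, if the wrist force passes 120 N, or if a joint passes its speed limit or range.

## Robot

A 6-joint arm with a two-finger parallel gripper is mounted at the origin on the work surface. World frame = base frame: x ahead of the robot, y to its left, z up, the work surface at z = 0. Lengths are in m, angles in rad, forces in N, time in s.
With the tool pointing down it reaches from about 0.275 to 0.825 m from the base axis. Payload 4.9 kg.
Tool frame: the origin (TCP) lies midway between the tips of the shut fingers; the grasp point (between the pads) lies 19 mm behind it (grip_point_offset is the distance from the TCP to the grasp point, in m); z points along the fingers, x is the direction in which the jaws open and shut, and the axes are right-handed (so a half turn about z gives the same grasp; the last joint's range is limited). The gripper opens to 85 mm and grips with 20 to 120 N. Pads are 22 mm wide; open, the fingers measure 114 mm over their backs; the gripper's body (76 mm by 85 mm) begins 54 mm behind the grasp point. The pads swing forward as they close: fully open they stand 13 mm farther back than shut.
Start: joints at [-1.244, 0.326, -0.193, 1.052, 0, 1.437], TCP at [0.245, -0.493, 0.231] pointing down, gripper open.
Joint ranges: [-2.65, 2.65], [-0.97, 1.79], [-1.3, 1.35], [-1.93, 2.1], [-1.47, 1.37], [-3.14, 3.14]. Speed limits (rad/s): [2.57, 2.57, 3.14, 3.14, 3.14, 3.14].

## Interface

Orientations are given as a rotation vector (axis times angle).
In Python, from cell import * gives the robot as it stands. Calls block until the motion is done:
- movep(position, orientation): joint-space move of the TCP to a pose.
- move_l(position, velocity=0.15, rot=None, until_force=None): straight line of the TCP; rot=None keeps the orientation; velocity is the mean speed in m/s. With until_force (N) it stops when the force on the tool has changed by that much, and returns True; else False.
- set_joints(angles): joint-space move.
- let_go() and grab(newtons=None): open the fingers fully, or close them until they stop; newtons is the grip in N (None keeps the last).
- sleep(seconds).
- ik(position, orientation): joint angles nearest the present ones, or None.
- get_state(): the state.
- grab_frame(name): name is "scene" or "top" or "wrist"; returns a dict with "img" (480x640x3 uint8, red, green, blue), "fx", "fy", "cx", "cy" (pixels), "cam_to_world" (4x4, takes a point from camera to world coordinates); the wrist camera has in their place "T_tool_cam" (4x4, takes a point from camera to tool coordinates, whose origin is the TCP and whose axes are the tool frame's). Camera axes: x right, y down, z forward; pixel columns grow to the right and rows downward; lengths in m; the calibration is good to about 2 mm. A picture is of the moment at which its call begins: read the wrist's pose just before it. There is no depth.
A pose or a line that the arm cannot do raises MotionError and nothing moves.
- sign_off(): hands the job in, once; it reports no verdict.
Trained networks look in the newest picture that a camera, given by its name, has taken for a name from the list of things; names that differ only in an ending like _2 or _b are one class to them, and where a whole thing is asked for, a point or a joint stands for the part that bears it (a point fixed in the world has none). Each returns a list of dicts, best first, with "score" (0 to 1); they miss things now and then, are a little off and sometimes report something else, mostly with a low value. They report only what shows in the picture. A call takes as long as a camera call.
- spot_in(camera, name): "centre" ([column, row] in pixels, amid what is visible of it).
- silhouettes(camera, name): "mask" (480x640 bool, what is visible of it) and "centre" ([column, row] in pixels, amid what is visible of it).
- tip_of(camera, name): "centre" ([column, row] in pixels: a listed point, or the origin of a listed thing).
The state is a dict: "clock": time; "q": joint angles; "joint_velocities": joint speeds; "tau": joint torques, N m; "position": TCP position; "eef_rot": TCP orientation; "contact_force": force on the tool from outside, world axes, zero at the start; "wrist_torque": the same for the moment, N m; "finger_gap": opening from 0.0 (shut) to 1.0 (fully open).
Only numpy, scipy, OpenCV 4.12 (cv2) and the standard library are available. Lean on these libraries where they do the work, as an engineer would, in place of code of your own. Each camera call takes 0.05 s, during which the arm holds its last target.

## Working session

There is one attempt and no reset: what is moved stays moved. The work goes in short steps, each a Python script; the robot and the scene stay as the last script left them, time stands still between calls to the robot, and variables do not carry over. Pictures are saved under pics/ and viewed, and the job is handed in when it is done.

```bash
mkdir -p pics; ls; python3 - <<'E'
from cell import *
import cv2
s=get_state(); print(s)
for n in ["scene","top","wrist"]:
    f=grab_frame(n); cv2.imwrite(f"pics/a_{n}.png",f["img"][:,:,::-1])
    print(n,f["fx"],f.get("cam_to_world",f.get("T_tool_cam")))
    for k in ["knob_grip","cover_rib","enclosure"]:
        print(k,[(round(d["score"],2),d["centre"]) for d in tip_of(n,k)][:3])
E
```

```text
pics
{'clock': 0.0, 'q': array([-1.24419178e+00,  3.26952501e-01, -1.93584637e-01,  1.05200361e+00,
        3.97981363e-06,  1.43661573e+00]), 'joint_velocities': array([-7.43134277e-04,  2.08668271e-04, -7.28344596e-04, -6.65085636e-04,
        9.91580593e-05,  1.51073775e-05]), 'tau': array([-8.55671169e-04, -4.43399262e+01,  2.62438649e+01,  1.54366036e-02,
        8.35492528e-05, -5.15860506e-06]), 'position': array([ 0.24439017, -0.49206848,  0.23049686]), 'eef_rot': array([-2.66908572e+00,  1.65486961e+00,  2.11000512e-03]), 'contact_force': array([ 0.84400051,  0.24042936, -0.11949093]), 'wrist_torque': array([-0.00558078, -0.00987368, -0.02051191]), 'finger_gap': 0.9942130572652407}
scene 497.2313443918121 [[-3.90495587e-01  4.87811625e-01 -7.80738763e-01  1.53195242e+00]
 [ 9.20604799e-01  2.06916328e-01 -3.31168290e-01  4.53261084e-01]
 [-1.43394048e-07 -8.48071608e-01 -5.29881636e-01  7.87350267e-01]
 [ 0.00000000e+00  0.00000000e+00  0.00000000e+00  1.00000000e+00]]
knob_grip [(0.56, [332.3, 243.9])]
cover_rib [(0.83, [281.9, 247.6]), (0.21, [512.1, 355.4])]
enclosure [(0.82, [295.2, 281.9]), (0.69, [181.8, 231.4])]
top 480.07619397938424 [[ 0.00597932 -0.98689318  0.16126406  0.32531157]
 [-0.99997736 -0.00639888 -0.00208251  0.01594721]
 [ 0.00308713 -0.16124795 -0.9869091   1.21617507]
 [ 0.          0.          0.          1.        ]]
knob_grip [(0.45, [305.4, 232.7])]
cover_rib [(0.7, [360.4, 211.7])]
enclosure [(0.67, [348.1, 223.9])]
wrist 344.7400883892582 [[ 9.99998651e-01 -2.07328286e-04 -1.62915760e-03 -8.74251013e-07]
 [ 7.27357364e-04  9.45314311e-01  3.26159967e-01 -8.37561098e-02]
 [ 1.47244381e-03 -3.26160712e-01  9.45313187e-01 -1.43358421e-01]
 [ 0.00000000e+00  0.00000000e+00  0.00000000e+00  1.00000000e+00]]
knob_grip []
cover_rib []
enclosure []
```

View pics/a_scene.png

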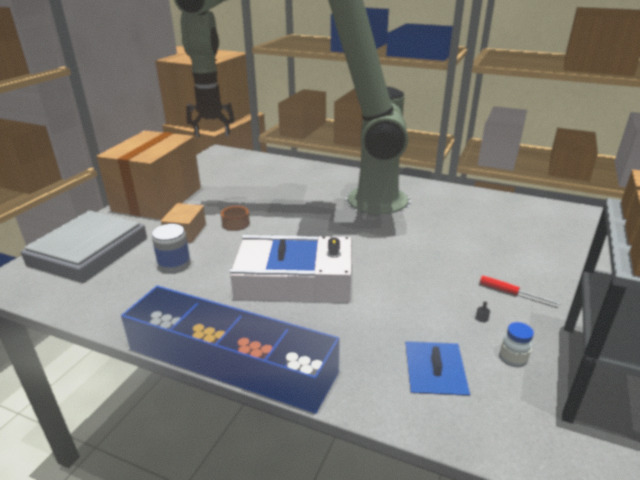

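View pics/a_top.png

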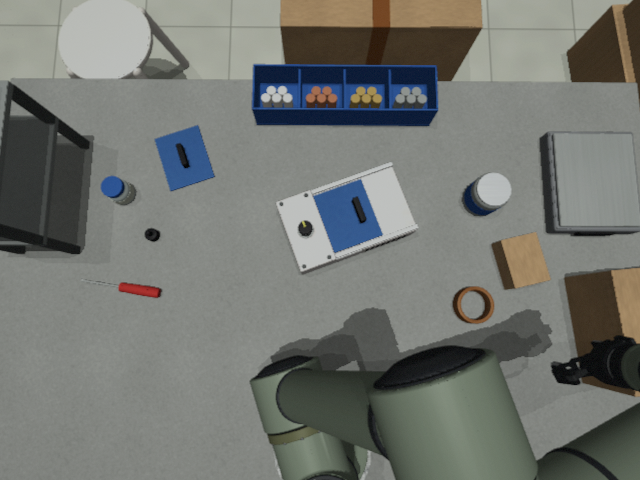

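```bash
cat > h.py <<'E'
from cell import *
import numpy as np, cv2
from scipy.spatial.transform import Rotation as R
def ray(f,px,z,st=None):
    if "cam_to_world" in f: T=np.array(f["cam_to_world"])
    else:
        T=np.eye(4);T[:3,:3]=R.from_rotvec(st["eef_rot"]).as_matrix();T[:3,3]=st["position"];T=T@f["T_tool_cam"]
    d=T[:3,:3]@np.array([(px[0]-f["cx"])/f["fx"],(px[1]-f["cy"])/f["fy"],1.])
    o=T[:3,3]; return o+d*(z-o[2])/d[2]
E
python3 - <<'E'
from h import *
for n in ["scene","top"]:
    f=grab_frame(n)
    for k,z in [("knob_grip",.118),("cover_rib",.101),("enclosure",0)]+[(b,0) for b in "paint_can carton tape_roll screwdriver screw_jar spare_screw spare_cover".split()]:
        for d in tip_of(n,k)[:2]: print(n,k,round(d["score"],2),np.round(d["centre"]),ray(f,d["centre"],z).round(4))
E
```

```text
scene knob_grip 0.62 [333. 242.] [0.5125 0.0391 0.118 ]
scene cover_rib 0.88 [281. 250.] [ 0.5749 -0.0799  0.101 ]
scene enclosure 0.72 [293. 283.] [ 0.5699 -0.0505  0.    ]
scene enclosure 0.27 [334. 246.] [ 0.3524 -0.0207  0.    ]
scene paint_can 0.75 [174. 265.] [ 0.6249 -0.4003  0.    ]
scene carton 0.74 [172. 262.] [ 0.6155 -0.4121  0.    ]
scene carton 0.42 [434. 364.] [0.7205 0.3628 0.    ]
scene tape_roll 0.94 [236. 224.] [ 0.3509 -0.367   0.    ]
scene screwdriver 0.74 [295. 282.] [ 0.5658 -0.049   0.    ]
scene screwdriver 0.73 [514. 296.] [0.3975 0.5009 0.    ]
scene screw_jar 0.82 [515. 355.] [0.621  0.5223 0.    ]
scene spare_screw 0.69 [479. 319.] [0.5281 0.4312 0.    ]
scene spare_cover 0.84 [433. 367.] [0.7299 0.3627 0.    ]
top knob_grip 0.51 [302. 230.] [0.5163 0.0495 0.118 ]
top cover_rib 0.9 [359. 211.] [ 0.5664 -0.0845  0.101 ]
top enclosure 0.97 [345. 223.] [ 0.5545 -0.0565  0.    ]
top enclosure 0.46 [119. 192.] [0.6343 0.5313 0.    ]
top paint_can 0.61 [477. 202.] [ 0.6136 -0.399   0.    ]
top carton 0.58 [515. 260.] [ 0.4609 -0.4886  0.    ]
top tape_roll 0.6 [468. 306.] [ 0.3458 -0.3652  0.    ]
top screwdriver 0.97 [120. 286.] [0.3891 0.5117 0.    ]
top screw_jar 0.83 [126. 191.] [0.6352 0.5147 0.    ]
top screw_jar 0.71 [156. 231.] [0.5307 0.4278 0.    ]
top spare_screw 0.58 [516. 262.] [ 0.4558 -0.4904  0.    ]
top spare_screw 0.48 [156. 235.] [0.5208 0.4296 0.    ]
top spare_cover 0.67 [124. 190.] [0.64   0.5192 0.    ]
top spare_cover 0.6 [183. 156.] [0.733 0.37  0.   ]
```

The box is centred near (0.56, -0.05), yawed about 20°. The knob is at top-image px (305,229) and the rib at (360,210). The detector's two camera estimates for the knob differ by about 10 mm, so I'll take close wrist views.

```bash
cat >> h.py <<'E'
def rv(psi): return (R.from_euler('z',psi)*R.from_euler('x',np.pi)).as_rotvec()
E
python3 - <<'E'
from h import *
f=grab_frame("top")
for px,z in [((305.5,228),.132),((276,203),.09),((301,271),.09),((390,163),.09),((416,230),.09)]: print(px,ray(f,px,z).round(4))
q=np.array(get_state()["q"])
for psi in np.arange(-3.2,3.3,.4):
    r=ik([.513,.045,.1],rv(psi)); print(round(psi,2),None if r is None else np.round(r,2))
E
```

```text
(305.5, 228) [0.5181 0.0422 0.132 ]
(276, 203) [0.5861 0.1147 0.09  ]
(301, 271) [0.423  0.0528 0.09  ]
(390, 163) [ 0.6878 -0.1611  0.09  ]
(416, 230) [ 0.5224 -0.22    0.09  ]
-3.2 [-0.06  0.39 -0.47  0.71  0.   -1.57]
-2.8 [-0.06  0.39 -0.47  0.71  0.   -1.97]
-2.4 [-0.06  0.39 -0.47  0.71  0.   -2.37]
-2.0 [-0.06  0.39 -0.47  0.71  0.   -2.77]
-1.6 [-0.06  0.39 -0.47  0.71  0.    3.11]
-1.2 [-0.06  0.39 -0.47  0.71 -0.    2.71]
-0.8 [-0.06  0.39 -0.47  0.71  0.    2.31]
-0.4 [-0.06  0.39 -0.47  0.71 -0.    1.91]
-0.0 [-0.06  0.39 -0.47  0.71  0.    1.51]
0.4 [-0.06  0.39 -0.47  0.71  0.    1.11]
0.8 [-0.06  0.39 -0.47  0.71  0.    0.71]
1.2 [-0.06  0.39 -0.47  0.71  0.    0.31]
1.6 [-0.06  0.39 -0.47  0.71 -0.   -0.09]
2.0 [-0.06  0.39 -0.47  0.71  0.   -0.49]
2.4 [-0.06  0.39 -0.47  0.71  0.   -0.89]
2.8 [-0.06  0.39 -0.47  0.71  0.   -1.29]
3.2 [-0.06  0.39 -0.47  0.71  0.   -1.69]
```

```bash
python3 - <<'E'
from h import *
for i,psi in enumerate([-0.5,0.3]):
    movep([.514,.044,.23],rv(psi)); sleep(.3)
    st=get_state(); f=grab_frame("wrist"); cv2.imwrite(f"pics/b{i}.png",f["img"][:,:,::-1])
    for k,z in [("knob_grip",.118),("cover_rib",.101)]:
        for d in tip_of("wrist",k)[:2]: print(k,round(d["score"],2),np.round(d["centre"]),ray(f,d["centre"],z,st).round(4))
    for d in silhouettes("wrist","knob_grip")[:2]:
        m=d["mask"];ys,xs=np.where(m);print("mask",d["score"],m.sum(),xs.min(),xs.max(),ys.min(),ys.max(),ray(f,d["centre"],.118,st))
    print(st["clock"],st["position"],st["contact_force"],f["fx"],f["cx"],f["cy"])
E
```

```text
knob_grip 0.87 [330. 230.] [0.5201 0.0447 0.118 ]
cover_rib 0.76 [442. 315.] [ 0.5684 -0.0791  0.101 ]
mask 0.64 1758 308 351 207 255 [0.519443   0.04608135 0.118     ]
4.2 [0.51405047 0.04353612 0.22997626] [ 0.89153439 -0.68374346  0.18359198] 344.7400883892582 322.91037312893053 239.81035268491755
knob_grip 0.59 [330. 235.] [0.5186 0.0457 0.118 ]
cover_rib 0.93 [336. 366.] [ 0.5658 -0.0838  0.101 ]
mask 0.59 1732 309 353 213 262 [0.52105508 0.04580135 0.118     ]
5.4833 [0.51398681 0.04401023 0.22999214] [-0.00478869  0.13113105 -0.09246398] 344.7400883892582 322.91037312893053 239.81035268491755
```

View pics/b0.png

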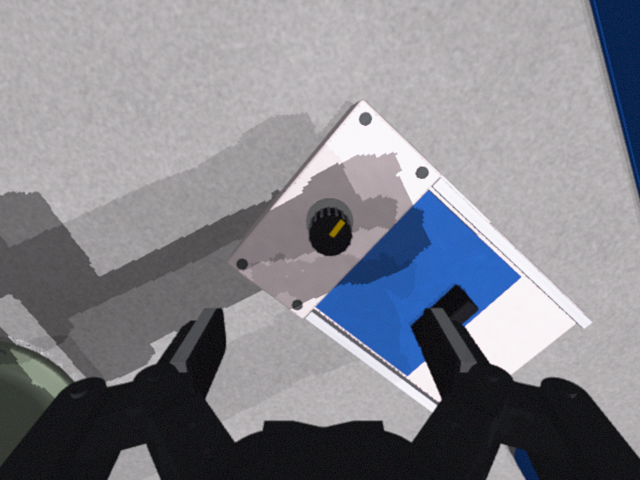

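View pics/b1.png

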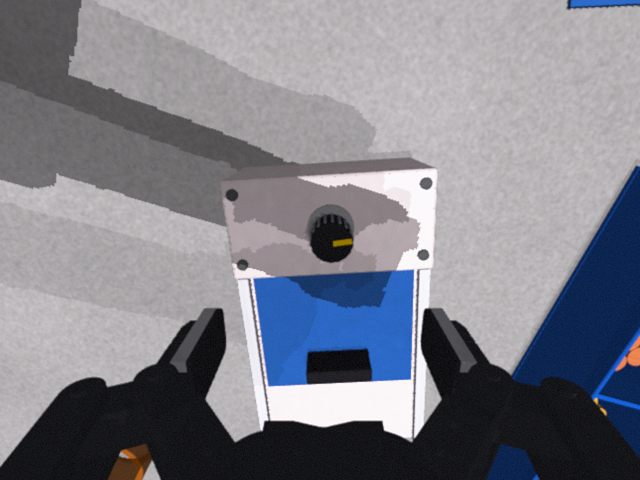

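The knob's black top disc is at about (330,235) in the first picture and (332,241) in the second, with the yellow pointer on it. The rib is at (338,366) in the second.

```bash
python3 - <<'E'
from h import *
f=grab_frame("wrist")
def p(px,z,psi,pos): return ray(f,px,z,dict(position=np.array(pos),eef_rot=rv(psi))).round(4)
A=(-.5,[.51405,.0435,.22998]);B=(.3,[.51399,.0440,.22999])
for z,a,b in [(.132,(330,235),(331.5,241)),(.09,(363,101),(437,171)),(.09,(231,263),(221,183)),(.09,(305,318),(232,278)),(.09,(438,179),(434,268))]:
    print(p(a,z,*A),p(b,z,*B))
# disc fit
for i,(A_) in enumerate([A,B]):
    im=cv2.imread(f"pics/b{i}.png"); m=((im.max(2)<45)).astype(np.uint8); m[:, :290]=0;m[:,370:]=0;m[:195]=0;m[275:]=0
    ys,xs=np.where(m); print(xs.min(),xs.max(),ys.min(),ys.max())
    c=im[195:275,290:370]; cv2.imwrite(f"pics/c{i}.png",cv2.resize(c,None,fx=6,fy=6,interpolation=0))
E
```

```text
[0.5206 0.0456 0.132 ] [0.5195 0.046  0.132 ]
[0.5879 0.1158 0.09  ] [0.5886 0.1151 0.09  ]
[0.4251 0.0523 0.09  ] [0.4227 0.0537 0.09  ]
[ 0.4551 -0.0281  0.09  ] [ 0.4497 -0.0279  0.09  ]
[0.6152 0.0331 0.09  ] [0.6201 0.0351 0.09  ]
310 351 208 255
311 351 215 261
```

View pics/c1.png

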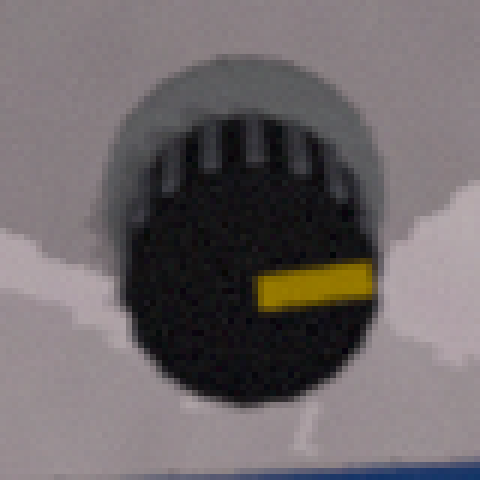

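View pics/c0.png

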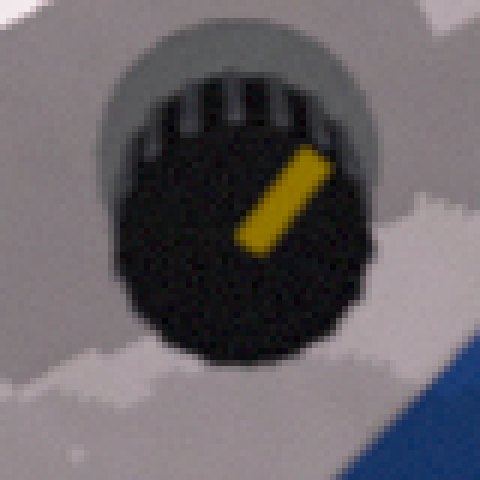

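```bash
python3 - <<'E'
from h import *
def s(t=""):
    st=get_state(); print(t,round(st["clock"],2),np.round(st["position"],4),np.round(st["contact_force"],2),np.round(st["wrist_torque"],2),round(st["finger_gap"],3)); return st
movep([.520,.0452,.20],rv(-.5)); s()
print(move_l([.520,.0452,.097],.08,until_force=6)); sleep(.2); s("down")
grab(50); sleep(.3); s("grip")
st=get_state(); f=grab_frame("wrist"); cv2.imwrite("pics/d.png",f["img"][:,:,::-1])
s()
E
```

```text
6.53 [0.5201 0.0452 0.2001] [-0.03 -0.22  0.36] [-0.03 -0.07  0.03] 1.002
False
down 8.16 [0.5203 0.0452 0.0974] [-0.26  0.13 -0.2 ] [0.02 0.01 0.01] 0.997
grip 9.0 [0.5208 0.0448 0.0973] [ 3.76 -3.53  1.52] [-0.6  -0.58 -0.02] 0.361
 9.05 [0.5208 0.0448 0.0973] [ 3.87 -3.29  1.97] [-0.62 -0.62  0.02] 0.358
```

View pics/d.png

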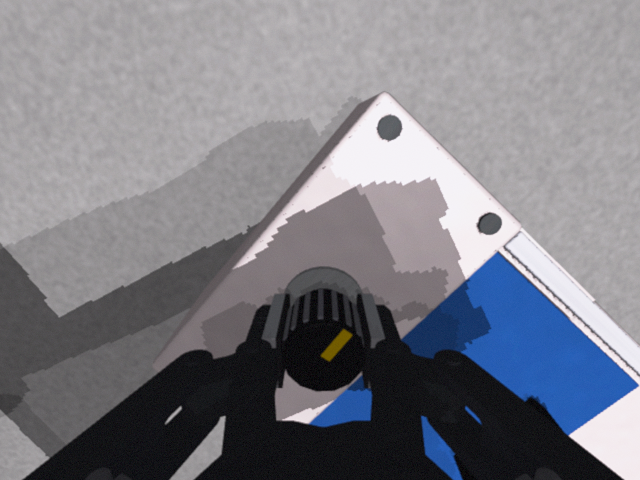

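```bash
cat >> h.py <<'E'
def s(t=""):
    st=get_state(); print(t,round(st["clock"],2),np.round(st["position"],4),np.round(st["contact_force"],2),np.round(st["wrist_torque"],2),round(st["finger_gap"],3)); return st
E
python3 - <<'E'
from h import *
p=np.array([.5212,.0444,.097])
move_l(p,.01); sleep(.1); s("null")
z=.097
for i in range(12):
    z+=.0008; move_l([p[0],p[1],z],.006); st=s(round(z,4))
    if st["contact_force"][2]<-11: break
sleep(.3); s()
E
```

```text
null 9.44 [0.5208 0.0448 0.0973] [-0.72 -2.42  5.86] [-0.29 -0.08  0.06] 0.361
0.0978 9.72 [0.5207 0.0448 0.0974] [ 1.95 -0.03 -2.65] [-0.09 -0.47  0.01] 0.361
0.0986 10.01 [0.5207 0.0448 0.0982] [ 1.65  1.58 -5.85] [ 0.12 -0.56 -0.02] 0.358
0.0994 10.29 [0.5208 0.0447 0.0992] [ 1.57  2.18 -5.72] [ 0.33 -0.32  0.01] 0.363
0.1002 10.57 [0.5208 0.0447 0.1001] [ 0.46  2.16 -5.98] [ 0.5  -0.2   0.01] 0.358
0.101 10.86 [0.5208 0.0447 0.1009] [ 0.44  3.04 -5.52] [ 0.69 -0.1   0.02] 0.362
0.1018 11.14 [0.5208 0.0447 0.1017] [-0.15  5.03 -6.52] [ 0.89 -0.02  0.02] 0.36
0.1026 11.43 [0.5208 0.0447 0.1025] [-1.26  5.7  -4.52] [ 0.89  0.1  -0.03] 0.357
0.1034 11.71 [0.5208 0.0447 0.1033] [-0.94  4.47 -5.97] [ 1.    0.14 -0.01] 0.362
0.1042 11.99 [0.5208 0.0447 0.1041] [-0.5   4.67 -6.56] [0.93 0.01 0.03] 0.36
0.105 12.28 [0.5208 0.0447 0.1049] [-0.48  5.54 -7.01] [0.96 0.13 0.03] 0.363
0.1058 12.56 [0.5208 0.0447 0.1057] [-0.37  5.39 -7.02] [ 0.87  0.06 -0.07] 0.363
0.1066 12.84 [0.5208 0.0447 0.1064] [-0.79  5.41 -7.14] [0.88 0.01 0.01] 0.363
 13.14 [0.5208 0.0447 0.1064] [-0.52  4.82 -7.2 ] [0.98 0.05 0.02] 0.36
```

```bash
python3 - <<'E'
from h import *
p=[.5209,.0447]
r=move_l([*p,.1185],.008,until_force=5); print(r); s(); sleep(.15); s()
E
```

```text
True
 13.85 [0.5207 0.0448 0.1094] [ 4.13 -1.11 -5.17] [-0.26 -0.96  0.06] 0.362
 14.0 [0.5207 0.0448 0.1087] [ 5.68 -2.14 -7.07] [-0.49 -1.13 -0.  ] 0.361
```

```bash
cat >> h.py <<'E'
P=[.5211,.0446]
def pull(z,psi,target=13,tmax=18,step=.0012,v=.008):
    """raise till pull ~ target; returns z cmd"""
    n=0
    while n<25:
        st=get_state(); F=-st["contact_force"][2]
        if F>target-1.5: break
        dz=min(step,max((target-F)/20000.,.00015)) if F>9.5 else step
        z+=dz; move_l([*P,z],v,rot=rv(psi)); n+=1
    return z
E
python3 - <<'E'
from h import *
z=float(get_state()["position"][2])
z0=z
for i in range(12):
    z+=.0012; move_l([*P,z],.008); st=s(round(z,4))
    if st["contact_force"][2]<-10: break
print(z); sleep(.1); s()
E
```

```text
0.1099 14.61 [0.5206 0.0448 0.1096] [ 2.5   2.9  -7.77] [ 0.3  -0.51 -0.05] 0.359
0.1111 14.91 [0.5206 0.0448 0.1105] [  3.64   2.95 -13.58] [ 0.32 -0.82 -0.04] 0.362
0.11107597126024137
 15.01 [0.5206 0.0448 0.1105] [  2.67   2.32 -15.11] [ 0.4  -0.85 -0.02] 0.361
```

```bash
cat > turn1.py <<'E'
from h import *
import json,sys
psi=-.5; z=.1110
log=[]
found=False
for i in range(24):
    psi+=.07
    move_l([*P,z],.01,rot=rv(psi)); st=s(f"{psi:.2f} {z:.4f}")
    F=-st["contact_force"][2]
    if abs(st["wrist_torque"][2])>.4: print("torque"); break
    if F<9.5:
        za=st["position"][2]
        for k in range(6):
            r=move_l([*P,z+.012],.008,until_force=5); st=s(f" up {r}"); z=float(st["position"][2])+(.0004 if r else 0)
            if not r or (-st["contact_force"][2]>10.5): break
            if st["clock"]>40: break
        if st["position"][2]-za>.004: found=True; break
    elif F<11.5: z+=.0001
    elif F>15: z-=.0001
print(found,psi,z,st["position"][2]-.0973)
E
python3 turn1.py
```

```text
-0.43 0.1110 15.26 [0.5206 0.0448 0.1106] [  4.04   2.57 -15.35] [ 0.51 -0.49  0.08] 0.36
-0.36 0.1109 15.51 [0.5206 0.0448 0.1106] [  3.33   2.66 -15.94] [ 0.64 -0.31  0.12] 0.36
-0.29 0.1108 15.76 [0.5207 0.0447 0.1106] [  2.02   3.1  -17.05] [ 0.53 -0.65 -0.01] 0.361
-0.22 0.1107 16.01 [0.5206 0.0448 0.1106] [  2.4   4.3 -15. ] [0.71 0.03 0.2 ] 0.364
-0.15 0.1106 16.26 [0.5206 0.0448 0.1105] [ -0.58   4.65 -14.41] [0.75 0.14 0.12] 0.364
-0.08 0.1106 16.51 [0.5206 0.0448 0.1105] [ -0.25   3.8  -12.61] [0.76 0.32 0.07] 0.359
-0.01 0.1106 16.76 [0.5205 0.0448 0.1104] [ -1.21   4.46 -13.54] [0.79 0.5  0.04] 0.359
0.06 0.1106 17.01 [0.5205 0.0448 0.1104] [ -2.37   4.38 -13.89] [ 0.8   0.24 -0.01] 0.361
0.13 0.1106 17.26 [0.5204 0.0448 0.1104] [ -2.4    4.72 -13.79] [0.97 0.66 0.14] 0.359
0.20 0.1106 17.51 [0.5204 0.0447 0.1105] [ -3.13   4.23 -11.56] [0.91 0.74 0.07] 0.36
0.27 0.1106 17.76 [0.5204 0.0448 0.1108] [-5.2   5.02 -8.23] [0.89 0.93 0.1 ] 0.363
 up True 18.17 [0.5203 0.0449 0.1104] [ 5.78 -1.37 -7.42] [-0.26 -1.2   0.02] 0.36
 up True 18.87 [0.5202 0.0449 0.1103] [ 4.35 -0.57
[... 320 characters left out ...]
5] [ 1.94 -0.28 -5.97] [ 0.05 -0.77 -0.  ] 0.361
0.34 0.1109 21.43 [0.5203 0.0448 0.1104] [ 1.81  0.35 -8.16] [ 0.14 -0.36  0.02] 0.356
 up True 22.27 [0.5202 0.0448 0.1156] [ 4.55 -0.12 -7.58] [-0.09 -0.93 -0.01] 0.357
 up True 23.2 [0.5202 0.0449 0.1184] [ 3.4  -0.61 -8.29] [-0.05 -0.97 -0.  ] 0.357
 up True 23.85 [0.5201 0.0448 0.1189] [ 3.36 -0.6  -8.13] [ 0.01 -0.91 -0.03] 0.357
 up True 24.35 [0.5201 0.0448 0.1189] [ 3.42 -0.71 -8.48] [-0.01 -0.94  0.01] 0.36
 up True 24.92 [0.5201 0.0449 0.1189] [ 3.58 -0.22 -8.14] [-0.04 -0.95  0.03] 0.361
 up True 25.49 [0.5201 0.0449 0.1188] [ 2.75 -1.06 -8.15] [-0.03 -0.95  0.05] 0.361
True 0.3400000000000001 0.1192289322908515 0.02152893229085151
```

```bash
cat > up2.py <<'E'
from h import *
z=float(get_state()["position"][2])+.0002
for i in range(14):
    z+=.0006; move_l([.5206,.0448,z],.01); st=s(f"{z:.4f}")
    if -st["contact_force"][2]>11.5: break
E
python3 up2.py
```

```text
0.1196 25.79 [0.52   0.0448 0.1191] [ 1.93  0.31 -9.3 ] [ 0.1  -0.78 -0.01] 0.362
0.1202 26.04 [0.5201 0.0449 0.1197] [  1.85   0.58 -11.64] [ 0.06 -0.81  0.01] 0.358
```

```bash
python3 - <<'E'
from h import *
z=.1202
s()
for i in range(4):
    z+=.0003; move_l([.5206,.0448,z],.01); st=s(f"{z:.4f}")
    if -st["contact_force"][2]>13.5: break
E
```

```text
26.04 [0.5201 0.0449 0.1197] [  1.85   0.58 -11.64] [ 0.06 -0.81  0.01] 0.358
0.1205 26.29 [0.5201 0.0449 0.12  ] [  2.33   0.98 -14.28] [ 0.01 -0.87 -0.  ] 0.361
```

```bash
python3 - <<'E'
from h import *
sleep(.1); s()
z=.1205
for i in range(2):
    z+=.0002; move_l([.5206,.0448,z],.01); st=s(f"{z:.4f}")
    if -st["contact_force"][2]>15: break
E
```

```text
26.39 [0.5201 0.0449 0.12  ] [ 2.460e+00 -1.000e-02 -1.584e+01] [ 0.07 -0.81 -0.01] 0.36
0.1207 26.64 [0.52   0.0449 0.1202] [  1.89   1.14 -18.18] [ 0.09 -0.81 -0.02] 0.36
```

```bash
cat > turn2.py <<'E'
from h import *
import sys
psi=float(sys.argv[1]); z=float(sys.argv[2]); N=int(sys.argv[3]); rate=float(sys.argv[4])
p=[.5206,.0448]
for i in range(N):
    psi+=.07
    move_l([*p,z+rate],.01,rot=rv(psi)); z+=rate; st=s(f"{psi:.2f} {z:.4f}")
    F=-st["contact_force"][2]
    if abs(st["wrist_torque"][2])>.4: print("torque"); break
    if F>19: z-=.0004; move_l([*p,z],.01); print("F high"); s()
    e=13.5-F
    z+=float(np.clip(e*.00005,-.0003,.0003)); rate=float(np.clip(rate+e*.00002,0,.0005))
print(psi,z,rate)
E
python3 turn2.py .34 .1205 5 0.0001
```

```text
0.41 0.1206 26.89 [0.5203 0.0448 0.1203] [  3.56   1.   -19.61] [ 0.03 -0.77  0.  ] 0.354
F high
 27.14 [0.5203 0.0448 0.1202] [  1.76   1.15 -16.97] [ 0.03 -0.53 -0.02] 0.363
0.48 0.1199 27.39 [0.5203 0.0448 0.12  ] [  0.5  -0.5 -15.3] [ 0.03 -0.17  0.03] 0.36
0.55 0.1198 27.64 [0.5202 0.0448 0.1198] [ -0.57   0.06 -13.02] [-0.07  0.19  0.11] 0.362
0.62 0.1198 27.89 [0.5202 0.0447 0.1198] [  0.18  -0.66 -13.57] [-0.02  0.21  0.07] 0.365
0.69 0.1198 28.14 [0.5202 0.0447 0.1198] [ -1.94   0.28 -11.31] [-0.08  0.41  0.07] 0.355
0.6900000000000002 0.11995767914632081 5.194749718578656e-05
```

```bash
python3 - <<'E'
from h import *
f=grab_frame("wrist"); cv2.imwrite("pics/e.png",f["img"][:,:,::-1])
f=grab_frame("scene"); cv2.imwrite("pics/es.png",cv2.resize(f["img"][190:320,210:390,::-1],None,fx=4,fy=4))
E
```

```text
(no output)
```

View pics/e.png

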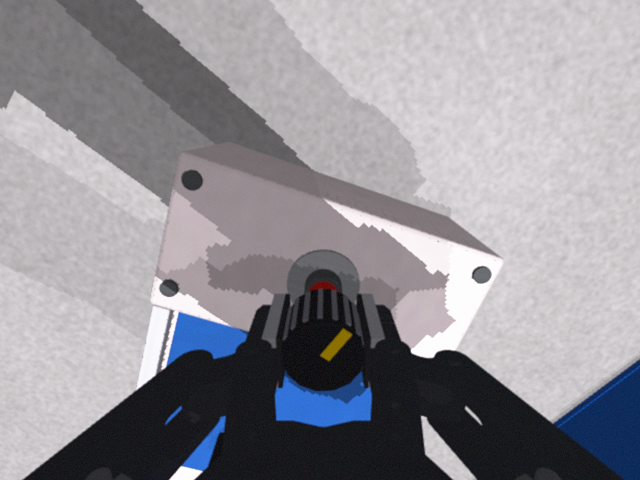

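View pics/es.png

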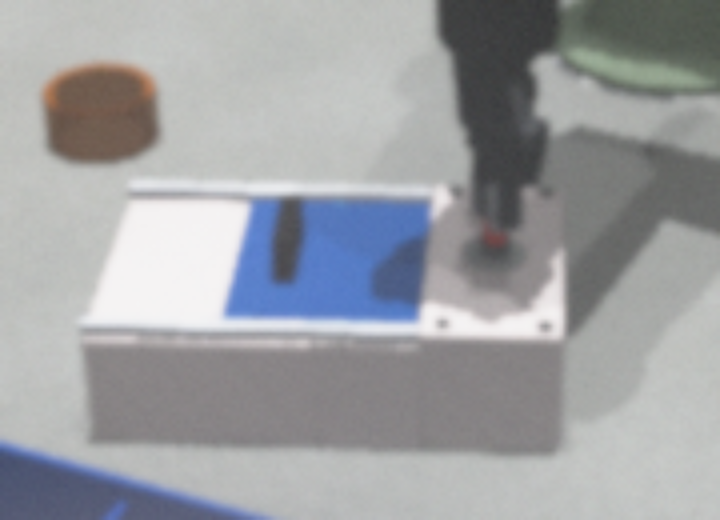

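The knob is turning with the fingers: the pointer is still at (337,345) relative to them, and the red sleeve shows under the knob. It's past the thread start and I'll keep turning.

```bash
python3 turn2.py .69 .1200 7 0.00005
```

```text
0.76 0.1200 28.49 [0.5202 0.0447 0.12  ] [ -4.39  -1.92 -10.47] [-0.2   0.62  0.07] 0.359
0.83 0.1203 28.74 [0.5202 0.0447 0.1202] [ -3.84  -0.53 -11.19] [-0.3   0.81  0.08] 0.36
0.90 0.1206 28.99 [0.5202 0.0447 0.1205] [ -5.02  -2.21 -10.21] [-0.36  0.88  0.09] 0.362
0.97 0.1210 29.24 [0.5201 0.0446 0.1209] [ -5.04  -2.36 -10.3 ] [-0.35  0.92  0.06] 0.357
1.04 0.1214 29.49 [0.5202 0.0446 0.1213] [ -5.25  -1.41 -10.43] [-0.34  0.91  0.09] 0.359
1.11 0.1219 29.74 [0.5201 0.0446 0.1218] [-5.29 -2.19 -9.85] [-0.4   0.93  0.05] 0.362
1.18 0.1225 29.99 [0.5201 0.0446 0.1223] [-4.71 -2.47 -9.5 ] [-0.4   0.85  0.09] 0.361
1.1800000000000004 0.12272250855876161 0.0005
```

```bash
python3 - <<'E'
from h import *
z=.1227
for i in range(6):
    z+=.0004; move_l([.5206,.0448,z],.01); st=s(f"{z:.4f}")
    if -st["contact_force"][2]>12.5: break
E
```

```text
0.1231 30.24 [0.5201 0.0445 0.1227] [ -4.04  -2.62 -13.62] [-0.54  0.76 -0.  ] 0.362
```

```bash
sed -i 's/p=\[.5206,.0448\]/p=[.5203,.0447]/' turn2.py; python3 turn2.py 1.18 .1229 9 0.00044
```

```text
1.25 0.1233 30.49 [0.5201 0.0445 0.1232] [ -3.69  -2.74 -13.01] [-0.69  0.91  0.13] 0.358
1.32 0.1238 30.74 [0.52   0.0445 0.1237] [ -3.47  -3.05 -11.23] [-0.71  0.82  0.14] 0.361
1.39 0.1244 30.99 [0.5201 0.0444 0.1242] [ -3.61  -3.43 -14.28] [-0.63  0.81  0.07] 0.361
1.46 0.1249 31.24 [0.52   0.0444 0.1246] [ -3.51  -3.36 -14.25] [-0.74  0.81  0.11] 0.363
1.53 0.1253 31.49 [0.52   0.0444 0.1251] [ -4.56  -3.22 -13.3 ] [-0.74  0.84  0.04] 0.359
1.60 0.1258 31.74 [0.52   0.0443 0.1255] [ -4.43  -3.16 -13.78] [-0.8   0.81  0.11] 0.361
1.67 0.1262 31.99 [0.52   0.0443 0.1259] [ -4.32  -4.02 -14.34] [-0.76  0.76  0.07] 0.361
1.74 0.1266 32.24 [0.5201 0.0443 0.1264] [ -4.22  -3.89 -14.73] [-0.81  0.73  0.09] 0.357
1.81 0.1270 32.49 [0.52   0.0442 0.1267] [ -3.88  -4.39 -13.67] [-0.75  0.81  0.06] 0.357
1.8100000000000005 0.1269749643439078 0.0004182381853392896
```

```bash
sed -i 's/>.4: print/>.25: print/; s/\[.5203,.0447\]/[.5202,.0445]/' turn2.py; python3 turn2.py 1.81 .1270 12 0.00042
```

```text
1.88 0.1274 32.74 [0.52   0.0442 0.1272] [ -3.09  -3.92 -15.04] [-0.75  0.68  0.09] 0.362
1.95 0.1277 32.99 [0.5201 0.0441 0.1276] [ -4.    -4.09 -13.48] [-0.84  0.76  0.06] 0.364
2.02 0.1281 33.24 [0.5201 0.0441 0.128 ] [ -4.07  -3.07 -14.55] [-0.87  0.74  0.08] 0.359
2.09 0.1284 33.49 [0.5201 0.0441 0.1283] [ -3.72  -3.04 -14.08] [-0.87  0.67  0.11] 0.359
2.16 0.1288 33.74 [0.5202 0.044  0.1285] [ -2.82  -4.3  -14.71] [-0.81  0.58  0.1 ] 0.362
2.23 0.1290 33.99 [0.5201 0.044  0.1286] [ -2.46  -4.89 -15.99] [-0.73  0.62  0.07] 0.361
2.30 0.1292 34.24 [0.5201 0.044  0.1287] [ -2.07  -4.22 -16.88] [-0.78  0.51  0.01] 0.359
2.37 0.1292 34.49 [0.5201 0.044  0.1288] [ -2.74  -4.46 -17.28] [-0.77  0.54  0.04] 0.359
2.44 0.1292 34.74 [0.5203 0.0439 0.1287] [ -2.89  -4.54 -16.59] [-0.95  0.33  0.13] 0.359
2.51 0.1291 34.99 [0.5203 0.0439 0.1288] [ -3.02  -4.63 -17.16] [-0.97  0.33 -0.75] 0.354
torque
2.509999999999999 0.12911721622873928 7.79438806727409e-05
```

```bash
python3 - <<'E'
from h import *
move_l([.5202,.0443,.1287],.01,rot=rv(2.48)); s()
z=.1287
for i in range(8):
    z-=.0004; move_l([.5202,.0441,z],.01); st=s(f"{z:.4f}")
    if -st["contact_force"][2]<2: break
let_go(); sleep(.2); s()
move_l([.5202,.0441,.215],.12); s()
movep([.52,.045,.24],rv(.3)); sleep(.2)
st=get_state(); f=grab_frame("wrist"); cv2.imwrite("pics/g.png",f["img"][:,:,::-1])
for d in tip_of("wrist","cover_rib"): print(d["score"],d["centre"],ray(f,d["centre"],.101,st))
s()
E
```

```text
35.24 [0.5202 0.044  0.1286] [ -2.69  -3.75 -15.63] [-0.7   0.68 -0.24] 0.36
0.1283 35.49 [0.5203 0.0439 0.1284] [ -2.89  -3.39 -13.45] [-0.74  0.68 -0.24] 0.362
0.1279 35.74 [0.5203 0.044  0.1282] [ -3.12  -4.34 -11.68] [-0.73  0.87 -0.24] 0.362
0.1275 35.99 [0.5202 0.044  0.1279] [ -4.57  -2.69 -10.2 ] [-0.71  0.91 -0.22] 0.363
0.1271 36.24 [0.5203 0.0439 0.1276] [ -4.28  -4.23 -10.13] [-0.74  0.92 -0.16] 0.357
0.1267 36.49 [0.5203 0.044  0.1272] [ -4.31  -3.79 -10.93] [-0.69  0.92 -0.2 ] 0.356
0.1263 36.74 [0.5203 0.0439 0.1268] [ -4.57  -3.72 -10.78] [-0.76  0.98 -0.21] 0.36
0.1259 36.99 [0.5203 0.0439 0.1264] [ -4.64  -4.22 -11.1 ] [-0.73  0.92 -0.26] 0.357
0.1255 37.24 [0.5203 0.0439 0.126 ] [-4.99 -3.65 -9.76] [-0.64  0.95 -0.23] 0.363
 38.02 [0.5202 0.0441 0.1254] [ 0.26  0.2  -0.41] [ 0.02  0.03 -0.01] 1.003
 38.91 [0.5197 0.0441 0.2143] [ 0.24  0.22 -0.47] [0.01 0.04 0.  ] 1.001
 41.09 [0.52  0.045 0.24 ] [ 0.14 -0.21  0.63] [0.02 0.04 0.01] 1.0
```

View pics/g.png

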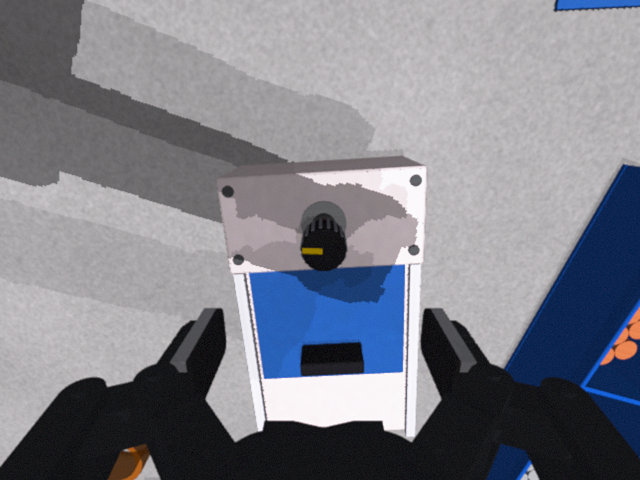

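The yellow pointer is now on the left of the knob, from (302,251) to (322,251), so the knob has turned about π. The knob also looks larger, so it's parked up. Next I check its height from the picture and grip the rib at (332,359).

```bash
python3 - <<'E'
from h import *
st=get_state(); f=grab_frame("wrist")
for z in (.132,.152,.162,.17): print(z,ray(f,(324,249),z,st).round(4))
print(ray(f,(332.5,353),.117,st))
for d in tip_of("wrist","cover_rib"): print(d["score"],d["centre"],ray(f,d["centre"],.101,st))
ps=.362+np.pi/2
for p in ([.568,-.082,.091],[.597,-.158,.091]): print(ik(p,rv(ps)), ik(p,rv(ps-np.pi)))
E
```

```text
0.132 [0.5232 0.0358 0.132 ]
0.152 [0.521  0.0429 0.152 ]
0.162 [0.5198 0.0464 0.162 ]
0.17 [0.5189 0.0493 0.17  ]
[ 0.56261164 -0.06484906  0.117     ]
0.68 [329.4, 357.4] [ 0.56533463 -0.08205828  0.101     ]
0.38 [328.6, 286.8] [ 0.54154952 -0.00903957  0.101     ]
[-0.27197771  0.49754789 -0.31746766  0.75578078  0.         -0.63397771] [-2.71977713e-01  4.97547887e-01 -3.17467661e-01  7.55780779e-01
  4.44089210e-16  2.50761494e+00]
[-0.37818866  0.56776716 -0.1917811   0.81124807  0.         -0.74018866] [-3.78188658e-01  5.67767157e-01 -1.91781098e-01  8.11248072e-01
  4.44089210e-16  2.40140400e+00]
```

```bash
python3 - <<'E'
from h import *
im=cv2.imread("pics/g.png"); cv2.imwrite("pics/gr.png",cv2.resize(im[330:390,280:380],None,fx=6,fy=6,interpolation=0))
st=get_state(); f=grab_frame("wrist"); print(ray(f,(332.5,367),.117,st))
ps=.362+np.pi/2
movep([.5675,-.0815,.20],rv(ps)); sleep(.15)
st=get_state(); f=grab_frame("wrist"); cv2.imwrite("pics/h.png",f["img"][:,:,::-1])
for d in tip_of("wrist","cover_rib"): print(d["score"],d["centre"],ray(f,d["centre"],.101,st))
s()
E
```

```text
[ 0.56732669 -0.07967928  0.117     ]
0.7 [321.3, 237.6] [ 0.56539385 -0.08307896  0.101     ]
 43.12 [ 0.5675 -0.0813  0.2001] [0.34 0.96 0.26] [-0.02  0.02 -0.02] 0.998
```

View pics/h.png

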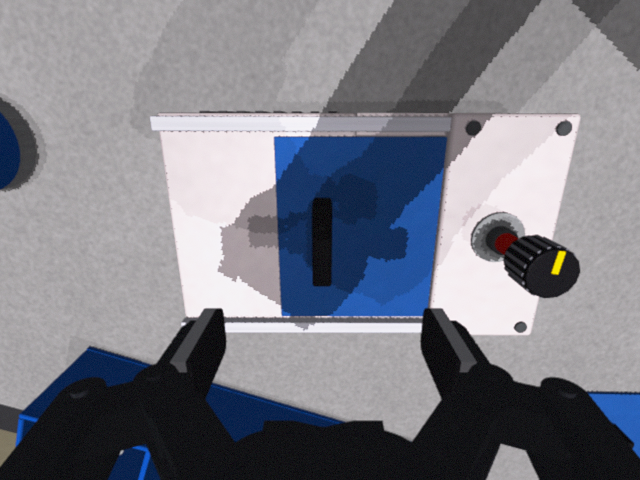

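The knob is parked high with the red sleeve showing. The rib, at (322,242), is square to the jaws.

```bash
python3 - <<'E'
from h import *
p=np.array([.5670,-.0820])
print(move_l([*p,.091],.09,until_force=10)); s()
grab(25); sleep(.2); st=s("grip")
p=np.array(st["position"][:2])
d=np.array([np.sin(.362),-np.cos(.362)])
for k in (.005,.02,.04,.06,.077):
    move_l([*(p+d*k),.091],.05); st=s(k); print("along",round(st["contact_force"][:2]@d,2), "disp",round((st["position"][:2]-p)@d,4))
    if -(st["contact_force"][:2]@d)>15: break
E
```

```text
False
 44.48 [ 0.5675 -0.0821  0.0916] [ 0.01  0.59 -0.66] [ 0.03 -0.02 -0.02] 1.005
grip 45.33 [ 0.5672 -0.0825  0.0912] [-0.18 -1.78  2.17] [-0.5   0.03 -0.07] 0.16
0.005 45.58 [ 0.569  -0.0871  0.0911] [-1.64 -0.45  4.15] [ 0.07  0.24 -0.08] 0.155
along -0.16 disp 0.005
0.02 46.03 [ 0.5745 -0.1018  0.0911] [-1.59 -2.21  4.74] [-0.25  0.27  0.03] 0.159
along 1.5 disp 0.0206
0.04 46.58 [ 0.5814 -0.1201  0.0911] [-0.75 -1.82  5.07] [-0.23  0.38 -0.1 ] 0.155
along 1.44 disp 0.0403
0.06 47.13 [ 0.5884 -0.1388  0.0912] [-1.45 -1.22  4.72] [-0.15  0.42 -0.09] 0.157
along 0.63 disp 0.0602
0.077 47.62 [ 0.5944 -0.1548  0.0911] [-2.33 -2.43  5.95] [-0.25  0.45 -0.04] 0.156
along 1.44 disp 0.0773
```

```bash
python3 - <<'E'
from h import *
p=np.array([.5672,-.0825]); d=np.array([np.sin(.362),-np.cos(.362)])
k=.077
for i in range(12):
    k+=.0006; move_l([*(p+d*k),.091],.01); st=s(round(k,4)); a=-(st["contact_force"][:2]@d); print(round(a,2),round((st["position"][:2]-p)@d,4))
    if a>9: break
E
```

```text
0.0776 47.88 [ 0.5944 -0.1548  0.0911] [-2.35 -0.06  5.11] [ 0.04  0.46 -0.08] 0.158
0.77 0.0773
0.0782 48.12 [ 0.5945 -0.1551  0.0911] [-2.62  0.68  7.01] [ 0.17  0.52 -0.12] 0.158
1.56 0.0775
0.0788 48.38 [ 0.5947 -0.1555  0.0911] [-3.83  1.07  6.95] [ 0.21  0.58 -0.05] 0.158
2.35 0.078
0.0794 48.62 [ 0.5949 -0.156   0.0911] [-2.87  1.42  6.57] [ 0.26  0.58 -0.06] 0.158
2.34 0.0786
0.08 48.88 [ 0.5951 -0.1566  0.0911] [-3.8   0.66  6.77] [ 0.2   0.54 -0.11] 0.154
1.96 0.0792
0.0806 49.12 [ 0.5953 -0.1572  0.0911] [-3.43  1.57  6.88] [ 0.26  0.55 -0.09] 0.155
2.68 0.0798
0.0812 49.38 [ 0.5954 -0.1573  0.0911] [-3.85  3.28  7.56] [ 0.43  0.72 -0.07] 0.158
4.44 0.0799
0.0818 49.62 [ 0.5954 -0.1573  0.0912] [-3.77  4.76  7.44] [ 0.69  0.76 -0.16] 0.163
5.79 0.08
0.0824 49.88 [ 0.5954 -0.1573  0.0911] [-5.51  6.1   8.94] [ 0.96  0.82 -0.1 ] 0.159
7.65 0.0799
0.083 50.12 [ 0.5953 -0.1573  0.0911] [-4.69  7.5   9.45] [ 1.18  0.91 -0.1 ] 0.162
8.67 0.0799
0.0836 50.38 [ 0.5954 -0.1574  0.0911] [-4.56  8.59 10.74] [ 1.39  1.06 -0.15] 0.161
9.65 0.08
```

Clean stop at 80.0 mm of travel. Releasing, retreating and checking.

```bash
python3 - <<'E'
from h import *
p=np.array([.5672,-.0825]); d=np.array([np.sin(.362),-np.cos(.362)])
move_l([*(p+d*.0804),.091],.01)
let_go(); sleep(.2); st=s()
move_l([st["position"][0],st["position"][1],.23],.12); sleep(.1)
st=s()
f=grab_frame("wrist"); cv2.imwrite("pics/i.png",f["img"][:,:,::-1])
for dd in tip_of("wrist","cover_rib")[:2]: print(dd["score"],dd["centre"],ray(f,dd["centre"],.101,st))
print(p+d*.08)
movep([.40,-.35,.30],rv(1.5))
for n in("top","scene"):
    f=grab_frame(n); cv2.imwrite(f"pics/i_{n}.png",f["img"][:,:,::-1])
s()
E
```

```text
51.73 [ 0.5957 -0.1577  0.091 ] [-0.19  0.05 -0.73] [ 0.04 -0.04  0.01] 0.999
 53.14 [ 0.5952 -0.1575  0.2291] [0.6  0.07 0.52] [-0.01 -0.07  0.01] 0.999
0.93 [321.0, 229.5] [ 0.59550903 -0.15860924  0.101     ]
[ 0.59553163 -0.15731523]
 54.43 [ 0.4009 -0.3491  0.2995] [-0.05 -0.28 -0.74] [ 0.05 -0.03  0.  ] 1.004
```

View pics/i.png

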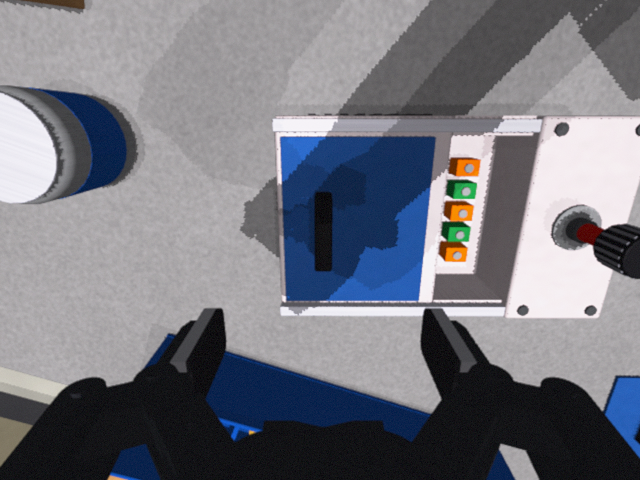

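View pics/i_scene.png

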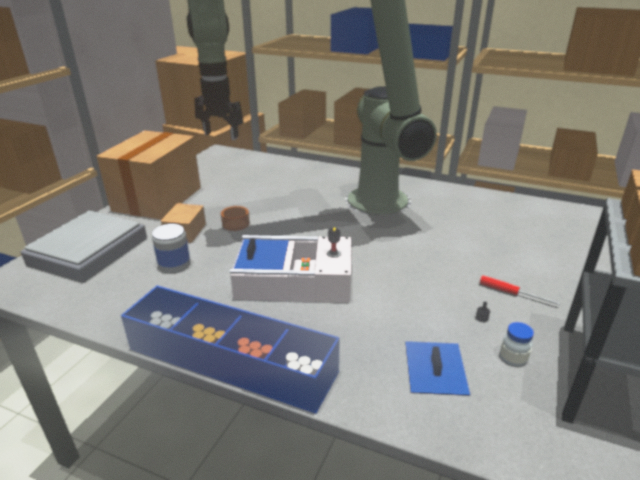

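The cover is fully open: the compartment is exposed and the rib is at (323,231) in the wrist view. The knob stands high with its red sleeve showing. In the scene picture the bystanders look unmoved.

```bash
python3 -c "
from cell import *
sign_off()"
```

```text
the job is handed in; nothing more can be done
```

The screw is parked up, the cover is fully open, and I handed the job in at about 54 s on the robot's clock (limit 72 s).

- **Screw:** I pulled it up to its first hard stop at about 13 mm. Turning it in small steps under a roughly 14 N pull, the thread start came at about 0.9 rad. I then drove it to the end stop at about 3.07 rad, where the torque jumped to 0.75 N m. The strongest pull on the knob was about 19.6 N with the spring included, so by my estimate about 11 N was on the thread.
- **Parked state:** After I let go, the knob stayed up. The picture put its lift at about 26–30 mm, with the red sleeve showing and the pointer turned by about π.
- **Cover:** I slid it by the rib to a clean stop at 80.0 mm. After release, the detector found the rib within about 1.5 mm of where a fully open cover should put it.
- **Bystanders:** They look unmoved in the last scene picture, and the gripper was empty and clear of everything. I checked them only by eye, without measuring them again.

**What disagreed:**
- The force-limited lift kept stopping early on sideways force, so I finished the lift in small steps.
- While I lowered the knob before letting go, it came down about 2–2.5 mm under spring load. That is a little more than the 1.6 mm of play stated.
- The first overview estimates of the knob's position differed by about 10 mm, which the close-up wrist views settled.

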